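# Shut and lock the glass mould with its cam knob

## Task

Close the two-part glass mould on the blue base plate: turn the red knob clockwise (seen from above) until the sprung brass follower drops into the notch in the rim of the cam disc, so that the mould is shut and locked. Then let go, and leave the jar, the paperweight and the paddle where they are.

Things in the scene. Friction and masses are not known exactly. Their poses are not given: they have to be found in the camera images.
- rig: Rig bolted to the bench: blue plate 215 x 335 x 20 mm, x -77 to 138, y -80 to 255 mm. Origin on the bench under the knob's axis, z up. Around that axis lies the cam disc; on its +x side the follower in a grey guide, up to 44 mm above the bench, ending at x = 147 mm; on its +y side the dark iron mould, x -50 to 50 mm, top 105 mm above the bench, 110 mm or more from the axis.
- knob_grip (a point): Centre of the knob's red bar, on the axis, 70 mm above the bench; turns with it. x runs along the bar to its pointed end (white line on top), z up. Bar 83 mm long (40 back, 43 forward), 16 mm wide with flat sides, from 51 to 85 mm above the bench, on a black hub of radius 18 mm. Pinch it across its width from above.
- notch (a point): Mouth of the notch in the cam disc's rim, at its upper edge, under the pointed end of the red bar (yellow mark on the disc); turns with the knob. The aluminium disc has radius 55 mm and lies 22 to 38 mm above the bench; the notch is 12.5 mm wide and 10 mm deep.
- lock_point (a point): Point fixed on the rig where the follower meets the rim, 55 mm from the knob's axis along the rig's +x, 38 mm above the bench. The notch must come here.
- cam (a joint): Angle of knob and disc, rad, growing clockwise seen from above. Starts between 0 and 0.7; the notch meets the follower at 2.5 (the bar's point then faces the follower, along the rig's +x); end stop at 2.56. Turning takes about 0.3 N m; it stays where it is left. Most wrists need two grasps or more.
- follower (a joint): Travel of the brass follower towards the knob's axis, m: about 0 (within 0.001) while its 10 mm roller rides on the rim, 0.009 when it has dropped into the notch. A spring presses it in with about 8 to 10 N. Once it has dropped the knob can hardly turn either way (0.03 rad of play).
- mould_slide (a joint): Travel of the sliding mould half (the one next to the knob) towards the fixed half, m, driven by the cam: 0.005 per rad of the knob, 0.0125 when the mould is shut.
- frit_jar: Bystander: amber glass jar with a steel lid, 64 mm across, 85 mm high. Origin at the centre of its underside.
- paperweight: Bystander: mauve glass paperweight, 72 mm across, 50 mm high. Origin at the centre of its underside.
- paddle: Bystander: wooden paddle lying flat, 240 mm long, up to 75 mm wide, 14 mm thick. Origin on its underside near the middle; the blade extends 105 mm along its +x, the handle 135 mm along -x.

How it is judged:
By the outcome, as a careful person would: the job done as asked, in the order asked, and still so for the second after the job is handed in, with the robot touching nothing.
It also fails if it takes over 48 s, if anything falls off the work surface, if the arm or the gripper's body presses on something with over 40 N, if the wrist force passes 120 N, or if a joint passes its speed limit or range.

## Robot

A 6-joint arm with a two-finger parallel gripper is mounted at the origin on the work surface. World frame = base frame: x ahead of the robot, y to its left, z up, the work surface at z = 0. Lengths are in m, angles in degrees, forces in N, time in s.
With the tool pointing down it reaches from about 0.3 to 0.75 m from the base axis. Payload 8.5 kg.
Tool frame: the origin (TCP) lies midway between the tips of the shut fingers; the grasp point (between the pads) lies 19 mm behind it (env.tcp_to_grasp is the z of the grasp point in the tool frame, in m); z points along the fingers, y is the line along which they close (so a half turn about z gives the same grasp; the last joint's range is limited). The gripper opens to 85 mm and grips with 20 to 120 N. Pads are 22 mm wide; open, the fingers measure 114 mm over their backs; the gripper's body (76 mm by 85 mm) begins 54 mm behind the grasp point. The pads swing forward as they close: fully open they stand 13 mm farther back than shut.
Start: joints at [-78.455, 21.807, 74.336, -0, 83.858, -12.336], TCP at [0.223, -0.503, 0.231] pointing down, gripper open.
Joint ranges: [-178.18, 178.18], [-50.72, 133.34], [12.68, 142.11], [-81.47, 261.47], [9.98, 163.14], [-165.26, 165.26]. Speed limits (degrees/s): [136.94, 136.94, 180, 180, 180, 180].

## Interface

Orientations are given as a 3x3 rotation matrix whose columns are the frame's x, y, z axes.
In Python, from rig import env, imaging, job, models gives the robot as it stands. The module is installed in compiled form; this text tells all that it offers.
- The arm moves only by the tool jog_arm, never from a script. Its argument "plan" is text: rows parted by semicolons, each of 7 numbers parted by spaces: the turn, a rotation vector about the tool's x, y, z in degrees, then the shift along the tool's x, y, z in cm, then the closure in counts, from 0 (fully open) to 255 (shut). In form: rx ry rz x y z claw; .... A call has 1 to 10 rows; each row shifts and turns the commanded pose from where the row before left it, along the tool's axes as they then stand; what a row does not reach is not made up. A row lasts 1/12 s, in which the tool goes at most 41.7 mm and 7.16 degrees, less where a joint would pass 70% of its speed; a pose out of reach is approached as far as the arm can. A call with a gripper value outside its range is refused whole. The fingers move at their own pace and stop on an object; "grip_force" is the grip in N (left out, the last holds). Time passes only in rows, so rows that do not move let the fingers close. It gives the time, the measured TCP pose, the force, the opening and the grip force at its end, in the units of the state.
- env.observe(): the state, without advancing time (a new reading comes with each control period).
- imaging.get_image(name): name is "scene" or "top"; returns a dict with "pixels" (384x512x3 uint8, red, green, blue), "depth" (384x512 float32, m along the optical axis (not along the pixel's ray), 0 where there is no reading), "fov_y" (degrees; the focal length in pixels is half the picture's height over the tangent of half this angle, whatever the lens; pixels are square), "cx", "cy" (the principal point, pixels), "world_from_camera" (4x4, takes a point from camera to world coordinates). Camera axes: x right, y down, z forward; pixel columns grow to the right and rows downward; lengths in m; the calibration is good to about 2 mm. A picture is of the moment at which its call begins.
- job.close_job(): hands the job in; it is judged then, once.
Trained networks look in the newest picture that a camera, given by its name, has taken for a name from the list of things; names that differ only in an ending like _2 or _b are one class to them, and where a whole thing is asked for, a point or a joint stands for the part that bears it (a point fixed in the world has none). Each returns a list of dicts, best first, with "confidence" (0 to 1); they miss things now and then, are a little off and sometimes report something else, mostly with a low value. They report only what shows in the picture. A call takes as long as a camera call.
- models.outline_of(camera, query): "region" (384x512 bool, what is visible of it) and "bbox" ([centre column, centre row, width, height] in pixels, round what is visible of it).
- models.tip_of(camera, query): "at" ([column, row] in pixels: a listed point, or the origin of a listed thing).
The state is a dict: "time_s": time; "q": joint angles; "qvel": joint speeds; "joint_efforts": joint torques, N m; "position": TCP position; "tool_rot": TCP orientation; "ft_force": force on the tool from outside, world axes, zero at the start; "wrist_torque": the same for the moment, N m; "grip_width": finger opening in m; "gripper_force": force on a finger pad.
Only numpy, scipy, OpenCV 4.12 (cv2) and the standard library are available. Lean on these libraries where they do the work, as an engineer would, in place of code of your own. Each camera call takes 0.05 s, during which the arm holds its last target. There are 200 camera calls.

## Working session

There is one attempt and no reset: what is moved stays moved. The work goes in short steps, Python scripts to look and compute and a tool call to move; the robot and the scene stay as the last step left them, time stands still between calls to the robot, and variables do not carry over. Pictures are saved under pics/ and viewed, at most 10 in all, crops included, and the job is handed in when it is done.

Besides the shell and the picture viewer there is one more tool, called after ">>>" as name(argument=value, ...) on one line, values as JSON. jog_arm: Moves the arm, as the interface text tells. Its arguments: {"type":"object","properties":{"plan":{"type":"string"},"grip_force":{"type":"number"}},"required":["plan"]}

```bash
mkdir -p pics
cat > h.py <<'E'
import numpy as np, cv2
from rig import env, imaging, job, models
def K(im):
    return im["pixels"].shape[0]/2/np.tan(np.radians(im["fov_y"])/2)
def ray(im,px):
    f=K(im);T=im["world_from_camera"]
    d=T[:3,:3]@np.array([(px[0]-im["cx"])/f,(px[1]-im["cy"])/f,1.]);return T[:3,3],d
def at_z(im,px,z):
    o,d=ray(im,px);return o+d*(z-o[2])/d[2]
def at_depth(im,px):
    c,r=int(round(px[0])),int(round(px[1]));o,d=ray(im,px);return o+d*im["depth"][r,c]
def cloud(im):
    f=K(im);h,w=im["depth"].shape;u,v=np.meshgrid(np.arange(w),np.arange(h));z=im["depth"]
    p=np.stack([(u-im["cx"])/f*z,(v-im["cy"])/f*z,z],-1);T=im["world_from_camera"]
    return p@T[:3,:3].T+T[:3,3]
E
python3 - <<'E'
from h import *
np.set_printoptions(precision=4,suppress=True)
ims=[]
for c in("scene","top"):
    im=imaging.get_image(c);ims.append(im["pixels"])
    print(c,im["world_from_camera"][:3,3],im["fov_y"])
    for q,z in(("knob_grip",.085),("notch",.038),("lock_point",.038),("rig",0),("frit_jar",0),("paperweight",0),("paddle",0)):
        for r in models.tip_of(c,q)[:2]: print(q,np.round(r["at"],1),round(r["confidence"],2),at_z(im,r["at"],.07 if q=="knob_grip" else z),at_depth(im,r["at"]))
    cv2.imwrite(f"pics/{c}0.png",im["pixels"][:,:,::-1])
s=env.observe();print(s["position"],s["tool_rot"],env.tcp_to_grasp,s["time_s"])
E
```

```text
scene [0.9903 0.0406 0.6795] 53.08992317197525
knob_grip [286.1 167.1] 0.96 [0.5221 0.0277 0.07  ] [0.5231 0.0278 0.0712]
notch [311.7 161.5] 0.84 [0.4743 0.0791 0.038 ] [0.4616 0.08   0.0222]
lock_point [280.8 196.6] 0.94 [0.5725 0.0249 0.038 ] [0.5664 0.0246 0.0287]
lock_point [283.6 183. ] 0.17 [0.5388 0.0266 0.038 ] [0.5405 0.0266 0.0404]
rig [282.6 185.1] 0.84 [0.5179 0.0243 0.    ] [0.546  0.0252 0.0405]
frit_jar [322.9 274.1] 0.59 [0.7064 0.122  0.    ] [0.7331 0.1143 0.0639]
paperweight [235.6 252.9] 0.63 [ 0.6889 -0.0465  0.    ] [ 0.7086 -0.0408  0.0445]
paddle [194.3 190.5] 0.61 [ 0.5607 -0.1595 -0.    ] [ 0.5694 -0.1555  0.0138]
top [ 0.5113 -0.0006  0.8336] 50.87066537851955
knob_grip [231.6 241.3] 0.88 [0.512  0.0264 0.07  ] [0.512  0.0259 0.0849]
notch [206.4 258.4] 0.92 [0.478  0.0757 0.038 ] [0.4773 0.0774 0.0209]
lock_point [235.1 211.2] 0.82 [0.5711 0.0221 0.038 ] [0.5709 0.022  0.0409]
rig [231.6 241. ] 0.64 [0.5126 0.0289 0.    ] [0.5125 0.0259 0.085 ]
frit_jar [187.1 143.4] 0.88 [0.7152 0.128  0.    ] [0.6941 0.1146 0.0865]
paperweight [271.8 156.7] 0.73 [ 0.6903 -0.0513  0.    ] [ 0.6801 -0.0484  0.0474]
paddle [323.2 217. ] 0.73 [ 0.5656 -0.159   0.    ] [ 0.5646 -0.1559  0.0163]
[ 0.2227 -0.5029  0.2313] [[ 0.9144  0.4048  0.    ]
 [ 0.4048 -0.9144 -0.    ]
 [ 0.      0.     -1.    ]] -0.0187 0.8
```

View pics/top0.png

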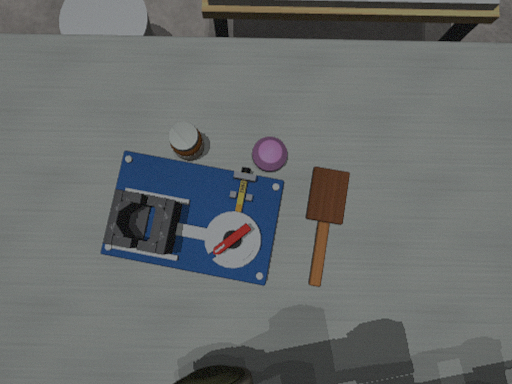

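View pics/scene0.png

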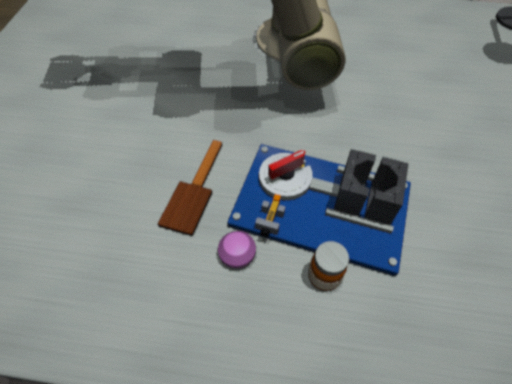

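The top picture shows the knob at (232,240), its white-marked point towards (208,258), and the follower at about (243,190). The paperweight at (270,154) and the jar at (187,142) are clear of the knob. Next I'll fit the bar and the plate.

```bash
cat >> h.py <<'E'
def bar(c="top"):
    im=imaging.get_image(c);P=cloud(im);hsv=cv2.cvtColor(im["pixels"],cv2.COLOR_RGB2HSV)
    near=np.hypot(P[...,0]-.515,P[...,1]-.026)<.06
    m=near&(P[...,2]>.078)&(P[...,2]<.092)
    p=P[m][:,:2].astype(np.float32)
    (cx,cy),sz,a=cv2.minAreaRect(p);b=cv2.boxPoints(((cx,cy),sz,a))
    e=[b[1]-b[0],b[2]-b[1]];e=max(e,key=np.linalg.norm);ang=np.degrees(np.arctan2(e[1],e[0]))
    return im,P,hsv,p,(cx,cy),sz,ang
E
python3 - <<'E'
from h import *
np.set_printoptions(precision=4,suppress=True)
im,P,hsv,p,c,sz,a=bar();print(len(p),c,sz,a)
b=(hsv[...,0]>100)&(hsv[...,0]<125)&(hsv[...,1]>150)&(hsv[...,2]>60)&(abs(P[...,2]-.02)<.008)
q=P[b][:,:2].astype(np.float32);r=cv2.minAreaRect(q);print(len(q),r);print(cv2.boxPoints(r))
(cx,cy),(w,h),ang=r
for k in range(4):
    t=np.radians(ang+90*k);R=np.array([[np.cos(t),-np.sin(t)],[np.sin(t),np.cos(t)]])
    if abs(np.degrees(np.arctan2(R[1,0],R[0,0]))+11)<30: print("yaw",np.degrees(np.arctan2(R[1,0],R[0,0])),"axis",np.array([cx,cy])-R@[.0305,.0875])
d=(abs(P[...,2]-.038)<.004)&(np.hypot(P[...,0]-.515,P[...,1]-.026)<.062)&(hsv[...,1]<70)
print("disc",cv2.minEnclosingCircle(P[d][:,:2].astype(np.float32)))
E
```

```text
379 (0.5164542198181152, 0.027902774512767792) (0.016003970056772232, 0.08201555907726288) -51.187084
9142 ((0.5604606866836548, 0.10722176730632782), (0.3324234187602997, 0.2123173475265503), 80.34712982177734)
[[ 0.4279 -0.0388]
 [ 0.6372 -0.0744]
 [ 0.693   0.2533]
 [ 0.4837  0.2889]]
yaw -9.652870178222686 axis [0.5157 0.0261]
disc ((0.5185049772262573, 0.029443135485053062), 0.05755569413304329)
```

>>> jog_arm(plan="0 0 0 3.22 -2.43 0 0;0 0 0 3.22 -2.43 0 0;0 0 0 3.22 -2.43 0 0;0 0 0 3.22 -2.43 0 0;0 0 0 3.22 -2.43 0 0;0 0 0 3.22 -2.43 0 0;0 0 0 3.22 -2.43 0 0;0 0 0 3.22 -2.43 0 0;0 0 0 3.22 -2.43 0 0;0 0 0 3.22 -2.43 0 0", grip_force=50)

```text
time_s: 1.68
position: [0.4193, -0.1485, 0.2316]
tool_rot: [[0.914, 0.405, 0.001], [0.405, -0.914, -0.0], [0.0, 0.001, -1.0]]
ft_force: [-0.1, -1.1, 0.4]
grip_width: 0.0854
gripper_force: 0.0
```

>>> jog_arm(plan="0 0 0 3.22 -2.43 0 0;0 0 0 3.22 -2.43 0 0;0 0 0 3.22 -2.43 0 0;0 0 0 3.22 -2.43 0 0;0 0 0 3.22 -2.43 0 0;0 0 -7 0 0 0 0;0 0 -7 0 0 0 0;0 0 -7 0 0 0 0;0 0 -7 0 0 0 0;0 0 -7 0 0 0 0")

```text
time_s: 2.52
position: [0.5168, 0.0261, 0.2313]
tool_rot: [[0.511, 0.859, -0.0], [0.859, -0.511, -0.0], [-0.0, -0.0, -1.0]]
ft_force: [-0.0, 0.6, -0.1]
grip_width: 0.0855
gripper_force: 0.0
```

>>> jog_arm(plan="0 0 -7 0 0 0 0;0 0 -7 0 0 0 0;0 0 -7 0 0 0 0;0 0 -7 0 0 0 0;0 0 -7 0 0 0 0;0 0 -7 0 0 0 0;0 0 -7 0 0 0 0;0 0 -7 0 0 0 0;0 0 -7 0 0 0 0;0 0 -7 0 0 0 0")

```text
time_s: 3.35
position: [0.5167, 0.0259, 0.2314]
tool_rot: [[-0.632, 0.775, 0.0], [0.775, 0.632, -0.0], [-0.0, 0.0, -1.0]]
ft_force: [0.8, 0.1, -0.4]
grip_width: 0.0854
gripper_force: 0.0
```

Run:
```python
from h import *
im,P,hsv,p,c,sz,a=bar("scene");print(len(p),c,sz,a)
s=env.observe();print(s["position"],s["q"])
cv2.imwrite("pics/s1.png",cv2.resize(im["pixels"][90:240,180:420,::-1],(720,450)))
```

```text
330 (0.5138798952102661, 0.028102658689022064) (0.01690785028040409, 0.08191965520381927) -51.38806
[0.51674151 0.02593551 0.23135712] [-1.02527027e+01  1.85271735e+01  7.94190088e+01 -8.58812865e-04
  8.20503745e+01 -4.98974764e+01]
```

View pics/s1.png

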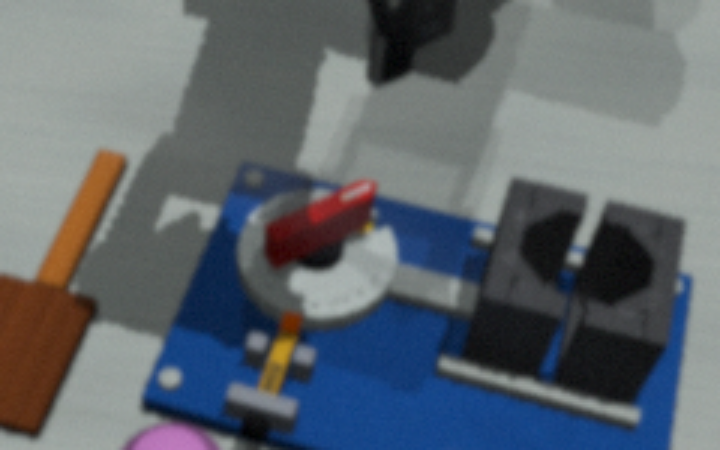

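The scene camera agrees with the top fit to about 2 mm, and the bar lies straight below the open fingers, so I'll descend.

>>> jog_arm(plan="0 0 0.5 0.1 0 3.5 0;0 0 0 0 0 3.5 0;0 0 0 0 0 3.5 0;0 0 0 0 0 3 0;0 0 0 0 0 2 0;0 0 0 0 0 1.3 0;0 0 0 0 0 1 0;0 0 0 0 0 0 0;0 0 0 0 0 0 0")

```text
time_s: 4.15
position: [0.5162, 0.0267, 0.0533]
tool_rot: [[-0.619, 0.785, -0.001], [0.785, 0.619, 0.0], [0.0, -0.0, -1.0]]
ft_force: [-0.1, 0.2, -0.8]
grip_width: 0.0857
gripper_force: 0.0
```

>>> jog_arm(plan="0 0 0 0 0 0 120;0 0 0 0 0 0 150;0 0 0 0 0 0 180;0 0 0 0 0 0 210;0 0 0 0 0 0 230;0 0 0 0 0 0 255;0 0 0 0 0 0 255;0 0 0 0 0 0 255")

```text
time_s: 4.82
position: [0.5161, 0.0266, 0.0537]
tool_rot: [[-0.621, 0.784, 0.0], [0.784, 0.621, -0.0], [-0.0, -0.0, -1.0]]
ft_force: [-1.8, -1.1, 5.6]
grip_width: 0.0151
gripper_force: 49.2
```

>>> jog_arm(plan="0 0 3 0 0 0 255;0 0 4 0 0 0 255;0 0 4 0 0 0 255;0 0 4 0 0 0 255;0 0 4 0 0 0 255;0 0 4 0 0 0 255;0 0 4 0 0 0 255;0 0 4 0 0 0 255;0 0 4 0 0 0 255;0 0 3 0 0 0 255", grip_force=70)

```text
time_s: 5.65
position: [0.5151, 0.0263, 0.0537]
tool_rot: [[-0.005, 1.0, -0.002], [1.0, 0.005, -0.001], [-0.001, -0.002, -1.0]]
ft_force: [-7.7, -4.1, 9.0]
grip_width: 0.0154
gripper_force: 69.9
```

>>> jog_arm(plan="0 0 4 0 -0.1 0 255;0 0 5 0 0 0 255;0 0 5 0 0 0 255;0 0 5 0 0 0 255;0 0 5 0 0 0 255;0 0 5 0 0 0 255;0 0 5 0 0 0 255;0 0 5 0 0 0 255;0 0 5 0 0 0 255;0 0 4 0 0 0 255")

```text
time_s: 6.48
position: [0.5139, 0.0268, 0.0537]
tool_rot: [[0.741, 0.672, -0.002], [0.672, -0.741, -0.0], [-0.002, -0.001, -1.0]]
ft_force: [-8.4, -0.5, 10.7]
grip_width: 0.0151
gripper_force: 70.0
```

Run:
```python
from h import *
s=env.observe();R=s["tool_rot"];print(s["q"],np.degrees(np.arctan2(R[1][0],R[0][0])),s["wrist_torque"])
im=imaging.get_image("scene")
cv2.imwrite("pics/s2.png",cv2.resize(im["pixels"][90:240,180:420,::-1],(720,450)))
```

```text
[-1.01940689e+01  3.02091527e+01  9.41566301e+01 -5.71667342e-02
  5.57662422e+01  3.76223227e+01] 42.215901217351174 [-0.09832553  1.11110054  0.53230112]
```

View pics/s2.png

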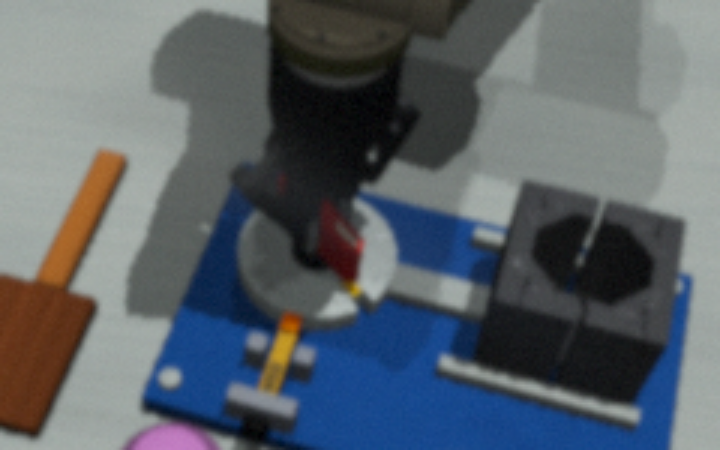

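The bar's point and notch now sit at about (355,290) in the crop, swinging towards the follower roller at (290,322), and the mould gap is narrowing. About 52° is left to turn.

>>> jog_arm(plan="0 0 4 0 0 0 255;0 0 5 0 0 0 255;0 0 5 0 0 0 255;0 0 5 0 0 0 255;0 0 5 0 0 0 255;0 0 5 0 0 0 255;0 0 5 0 0 0 255;0 0 5 0 0 0 255;0 0 3 0 0 0 255;0 0 0 0 0 0 255")

```text
time_s: 7.37
position: [0.5135, 0.0278, 0.0537]
tool_rot: [[1.0, 0.004, -0.003], [0.004, -1.0, 0.002], [-0.003, -0.002, -1.0]]
ft_force: [-8.2, 4.3, 11.7]
grip_width: 0.0152
gripper_force: 70.1
```

>>> jog_arm(plan="0 0 1.5 0 0 0 255;0 0 1 0 0 0 255;0 0 1 0 0 0 255;0 0 1 0 0 0 255;0 0 1 0 0 0 255;0 0 1 0 0 0 255;0 0 1 0 0 0 255;0 0 0 0 0 0 255")

```text
time_s: 8.03
position: [0.5135, 0.0279, 0.0537]
tool_rot: [[0.992, -0.125, -0.003], [-0.125, -0.992, 0.002], [-0.003, -0.002, -1.0]]
ft_force: [-10.1, 6.2, 12.5]
grip_width: 0.015
gripper_force: 70.1
```

Run:
```python
from h import *
s=env.observe();R=s["tool_rot"];print(s["q"],np.degrees(np.arctan2(R[1][0],R[0][0])),s["wrist_torque"])
im=imaging.get_image("scene")
cv2.imwrite("pics/s3.png",cv2.resize(im["pixels"][140:240,200:360,::-1],(800,500),interpolation=cv2.INTER_CUBIC))
```

```text
[-10.13611013  30.1956109   94.19377081   0.10167995  55.81162215
  87.00455487] -7.197786484459695 [ 0.82661827  1.13862171 -0.37344655]
```

View pics/s3.png

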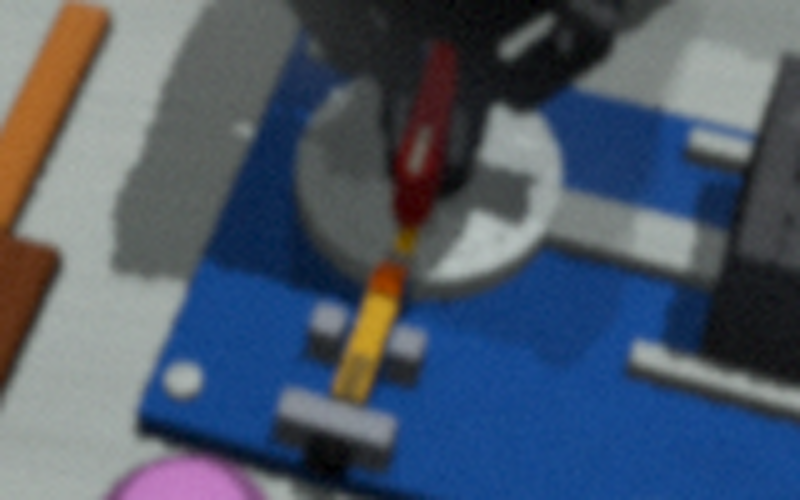

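The notch (yellow mark at (405,240)) is almost in line with the roller at (388,275). The twist has changed sign, so the roller is starting to enter, with about 2.5° to go.

>>> jog_arm(plan="0 0 0.5 0 0 0 255;0 0 0.5 0 0 0 255;0 0 0.5 0 0 0 255;0 0 0.5 0 0 0 255;0 0 0.5 0 0 0 255;0 0 0 0 0 0 255;0 0 0 0 0 0 255")

```text
time_s: 8.67
position: [0.5135, 0.028, 0.0537]
tool_rot: [[0.986, -0.167, -0.003], [-0.167, -0.986, 0.002], [-0.003, -0.001, -1.0]]
ft_force: [-9.8, 7.4, 12.0]
grip_width: 0.0148
gripper_force: 70.0
```

Run:
```python
from h import *
s=env.observe();R=s["tool_rot"];print(np.degrees(np.arctan2(R[1][0],R[0][0])),s["wrist_torque"])
im=imaging.get_image("scene")
cv2.imwrite("pics/s4.png",cv2.resize(im["pixels"][140:240,200:360,::-1],(800,500),interpolation=cv2.INTER_CUBIC))
```

```text
-9.604821187476253 [0.91547201 1.11202297 0.03989455]
```

View pics/s4.png

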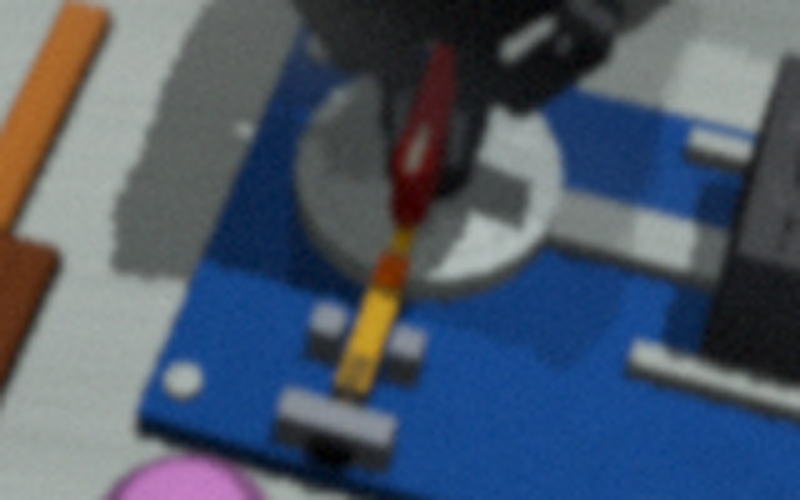

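The follower has moved inwards: the roller is now at (391,268), inside the rim, its tail is nearer the guide, and the twist is about zero. I'll let go and rise.

>>> jog_arm(plan="0 0 0 0 0 0 180;0 0 0 0 0 0 120;0 0 0 0 0 0 60;0 0 0 0 0 0 0;0 0 0 0 0 0 0;0 0 0 0 0 0 0;0 0 0 0 0 0 0;0 0 0 0 0 -1 0;0 0 0 0 0 -3 0;0 0 0 0 0 -3 0")

```text
time_s: 9.55
position: [0.5145, 0.0268, 0.1234]
tool_rot: [[0.986, -0.167, -0.003], [-0.167, -0.986, 0.001], [-0.003, -0.0, -1.0]]
ft_force: [-0.0, -0.3, 0.7]
grip_width: 0.0854
gripper_force: 0.0
```

>>> jog_arm(plan="0 0 0 0 0 -3 0;0 0 0 0 0 -4 0;0 0 0 -4 0 0 0;0 0 0 -4 0 0 0;0 0 0 -4 0 0 0;0 0 0 -4 0 0 0;0 0 0 0 4 0 0;0 0 0 0 4 0 0;0 0 0 0 4 0 0;0 0 0 0 4 0 0")

```text
time_s: 10.38
position: [0.3299, -0.1056, 0.1937]
tool_rot: [[0.986, -0.166, 0.001], [-0.166, -0.986, -0.001], [0.001, 0.001, -1.0]]
ft_force: [0.2, -0.6, -0.2]
grip_width: 0.0856
gripper_force: 0.0
```

Run:
```python
from h import *
np.set_printoptions(precision=4,suppress=True)
im,P,hsv,p,c,sz,a=bar();print(len(p),c,sz,a)
for q in("notch","lock_point"):print(q,[(np.round(r["at"],1),round(r["confidence"],2),at_z(im,r["at"],.038)) for r in models.tip_of("top",q)[:1]])
t=cv2.resize(im["pixels"][155:265,170:290,::-1],None,fx=3.5,fy=3.5,interpolation=cv2.INTER_CUBIC)
o=cv2.imread("pics/top0.png")[155:265,170:290];o=cv2.resize(o,None,fx=3.2,fy=3.5,interpolation=cv2.INTER_CUBIC)
cv2.imwrite("pics/t5.png",np.hstack([o,t])[:,:800])
im=imaging.get_image("scene")
o=cv2.imread("pics/scene0.png")
f=lambda x:cv2.resize(x[140:240,240:320],None,fx=5,fy=5,interpolation=cv2.INTER_CUBIC)
cv2.imwrite("pics/s5.png",np.hstack([f(o),f(im["pixels"][:,:,::-1])]))
```

```text
377 (0.5181725025177002, 0.026849694550037384) (0.01605018973350525, 0.08156072348356247) -9.238471
notch [(array([235.8, 213.4]), 0.85, array([0.5667, 0.0206, 0.038 ]))]
lock_point [(array([236.4, 215.4]), 0.63, array([0.5628, 0.0194, 0.038 ]))]
```

View pics/t5.png

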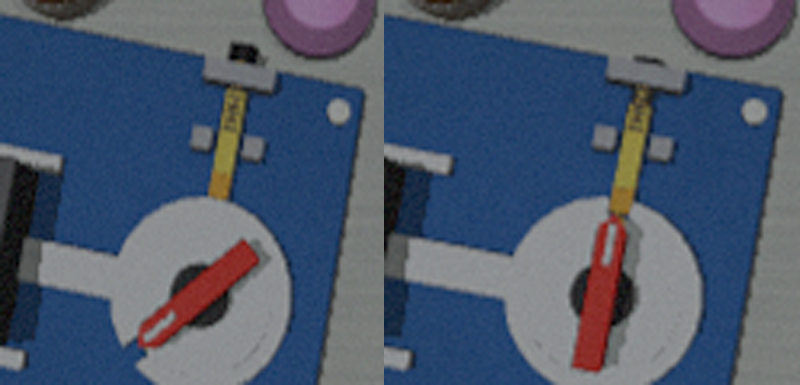

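View pics/s5.png

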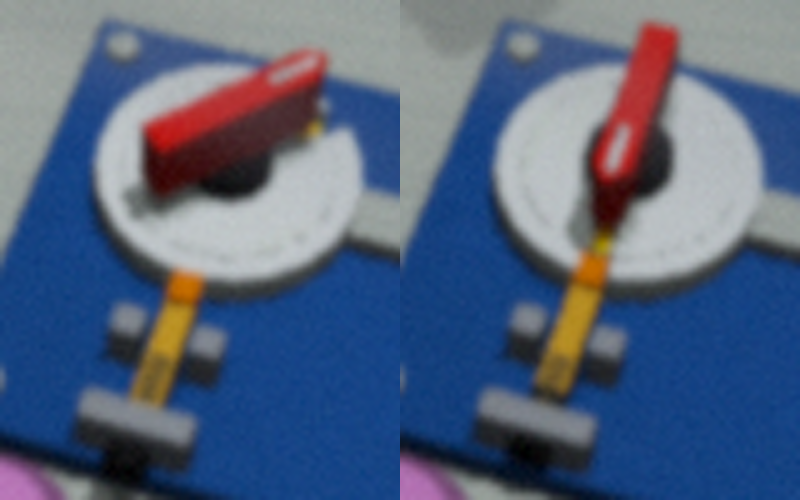

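The before-and-after pictures show the follower inside the rim: in the top crop its tip moved from row 197 to row 213, about 4.6 px or 9 mm. The black tail has been drawn in, and the bar points along the rig's +x. The jar and paperweight look unmoved, and the arm stayed well clear of the paddle.

```bash
python3 -c "
from rig import job
print(job.close_job())"
```

```text
the job is handed in; nothing more can be done
None
```

The mould is shut and locked: I turned the knob clockwise until the follower dropped about 9 mm into the notch, then let go and handed the job in at about 10.5 s, with the jar, paperweight and paddle left alone.

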